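# Release and sort the capped valve sleeves

## Task

On the sloping rack, first turn both red keeper knobs clockwise until each is firmly against its end stop. Then pull out the three capped sleeves and stand each one upright, cap up, in the bin of its cap's colour, lowering it in rather than dropping it. Leave the knobs at their stops and do not disturb the other things on the bench.

Things in the scene. Friction and masses are not known exactly. Their poses are not given: they have to be found in the camera images.
- rack: Fixed sloping rack: steel foot 480 (y) x 120 (x) mm, a grey row of three pockets. Origin: centre of the underside on the bench; x away from the robot at yaw 0, y along the row, z up. The row leans 35 degrees: pocket and knob axes, called w, all point up and back towards the robot, w = (-0.574, 0, 0.819) in rack axes.
- pocket_middle (a point): Floor centre of the middle pocket, 50 mm above the bench; rack axes. The other two are 156 mm either side along y. Pockets are 32 mm square, 36 mm deep along w.
- lamp_bar (a point): Middle of the underside of a lamp bar over the row, 204 mm above the bench; rack axes. Bar 482 (y) x 30 (x) x 21 mm high, on end posts 16 x 10 mm at y = +-231 mm. A vertical gripper does not fit at the row: lean the tool along w.
- keeper_left_grip (a point): Grip point on the axis of the left keeper knob, a red wing 36 long, 12 thick, 27 tall; 5 mm below its top, 105 mm along w from the pocket-floor line at rack y = +78 mm. Site z is along w (turning axis), y along the wing, x its thin way. Fixed under the wing along y is a steel bar 148 x 16 x 6 mm, its top 22 mm below the point, that holds in the two sleeves beside it.
- keeper_left (a joint): Turn of this keeper knob, rad, growing clockwise seen along the axis from above: 0 = bar along the row, starts 0.05 to 0.22. It turns stiffly (0.08 N m) and runs to a hard end stop somewhere between 1.2 and 1.55; the two knobs differ, the stop must be felt.
- keeper_right_grip (a point): Grip point on the axis of the right keeper knob, a red wing 36 long, 12 thick, 27 tall; 5 mm below its top, 105 mm along w from the pocket-floor line at rack y = -78 mm. Site z is along w (turning axis), y along the wing, x its thin way. Fixed under the wing along y is a steel bar 148 x 16 x 6 mm, its top 22 mm below the point, that holds in the two sleeves beside it.
- keeper_right (a joint): Turn of this keeper knob, rad, growing clockwise seen along the axis from above: 0 = bar along the row, starts 0.05 to 0.22. It turns stiffly (0.08 N m) and runs to a hard end stop somewhere between 1.2 and 1.55; the two knobs differ, the stop must be felt.
- sleeve_yellow: Steel sleeve with a yellow cap, 74 mm long, 160 g, standing loose in a pocket. Steel 28 mm diameter for the lower 50 mm, cap 30 mm diameter for the upper 24 mm. Origin: centre of its lower end; z along it towards the cap (along w in the rack). Pulled out along its axis.
- sleeve_yellow_cap (a point): Point inside that cap, on the sleeve's axis 66 mm up it, 8 mm below the cap's top: where to grip.
- sleeve_blue: Steel sleeve with a blue cap, 74 mm long, 160 g, standing loose in a pocket. Steel 28 mm diameter for the lower 50 mm, cap 30 mm diameter for the upper 24 mm. Origin: centre of its lower end; z along it towards the cap (along w in the rack). Pulled out along its axis.
- sleeve_blue_cap (a point): Point inside that cap, on the sleeve's axis 66 mm up it, 8 mm below the cap's top: where to grip.
- sleeve_green: Steel sleeve with a green cap, 74 mm long, 160 g, standing loose in a pocket. Steel 28 mm diameter for the lower 50 mm, cap 30 mm diameter for the upper 24 mm. Origin: centre of its lower end; z along it towards the cap (along w in the rack). Pulled out along its axis.
- sleeve_green_cap (a point): Point inside that cap, on the sleeve's axis 66 mm up it, 8 mm below the cap's top: where to grip.
- bin_yellow: Fixed open yellow plastic bin on the bench, 100 x 100 mm, 45 mm high, walls and floor 4 mm. Origin: centre of its underside, z up.
- bin_blue: Fixed open blue plastic bin on the bench, 100 x 100 mm, 45 mm high, walls and floor 4 mm. Origin: centre of its underside, z up.
- bin_green: Fixed open green plastic bin on the bench, 100 x 100 mm, 45 mm high, walls and floor 4 mm. Origin: centre of its underside, z up.
- bare_sleeve_a: Uncapped dark steel sleeve, 28 mm diameter, 50 mm tall, standing on the bench between the bins; a bystander. Origin: centre of its underside.
- bare_sleeve_b: Second uncapped dark sleeve, the same.
- grease_can: Blue can, 60 mm diameter, 90 mm tall, standing on the bench; a bystander. Origin: centre of its underside.
- wrench: Wrench lying on the bench at the right; a bystander.
- screwdriver: Screwdriver lying on the bench at the left; a bystander.
- bolt_a: Bolt standing on its head beside the rack, 28 mm wide, 75 mm tall; a bystander. Origin: centre of its underside.
- bolt_b: Second bolt, the same.
Mind the look-alikes: they are no part of the job. Leave any pink look-alike of the sleeve_yellow alone. Leave any orange look-alike of the sleeve_blue alone.

How it is judged:
On the way:
1. both keeper knobs are fully home at their end stops (value of joint keeper_left above 1.43 rad and value of joint keeper_right above 1.23 rad), for 0.2 s.
At the end, for the whole second after the job is handed in: Both keeper knobs are within 0.07 rad of their end stops, and each of the three sleeves stands still and upright, cap up (within 0.15 rad), on the floor of the bin of its cap's colour (all of step 1 and horizontal distance between sleeve_yellow and bin_yellow below 0.05 m and height (world z) of each of sleeve_yellow, sleeve_blue, sleeve_green below 0.015 m and angle between each of sleeve_yellow, sleeve_blue, sleeve_green's own z axis and vertical below 0.15 rad and linear speed of each of sleeve_yellow, sleeve_blue, sleeve_green below 0.02 m/s and horizontal distance between sleeve_blue and bin_blue below 0.05 m and horizontal distance between sleeve_green and bin_green below 0.05 m); the robot touches nothing.
It fails at once if a sleeve is dropped (falls free faster than 0.75 m/s) ((contact force between the fingers and sleeve_yellow below 0.1 N and linear speed of sleeve_yellow above 0.75 m/s) or (contact force between the fingers and sleeve_blue below 0.1 N and linear speed of sleeve_blue above 0.75 m/s) or (contact force between the fingers and sleeve_green below 0.1 N and linear speed of sleeve_green above 0.75 m/s)).
It fails at once if a sleeve is taken out (moved over 50 mm) while a keeper knob is off its end stop (distance of any of sleeve_yellow, sleeve_blue, sleeve_green from where it was at the start of the episode above 0.05 m and (not (value of joint keeper_left above 1.43 rad) or not (value of joint keeper_right above 1.23 rad))).
It fails at once if a bystander (bare sleeve, can, bolt, wrench, screwdriver) is moved more than 30 mm (distance of any of bare_sleeve_a, bare_sleeve_b, grease_can, wrench, screwdriver, bolt_a, bolt_b from where it was at the start of the episode above 0.03 m).
It also fails if it takes over 72 s, if anything falls off the work surface, if the arm or the gripper's body presses on something with over 40 N, if the wrist force passes 120 N, or if a joint passes its speed limit or range.

## Robot

A 6-joint arm with a two-finger parallel gripper is mounted at the origin on the work surface. World frame = base frame: x ahead of the robot, y to its left, z up, the work surface at z = 0. Lengths are in m, angles in rad, forces in N, time in s.
With the tool pointing down it reaches from about 0.325 to 0.775 m from the base axis. Payload 5.5 kg.
Tool frame: the origin (TCP) lies between the finger pads; the fingertips stand 8 mm ahead of it and the grasp point (between the pads) lies 11 mm behind it (tcp_to_tips is the distance from the TCP to the fingertips, in m); z points along the fingers, y is the line along which they close (so a half turn about z gives the same grasp; the last joint's range is limited). The gripper opens to 88 mm and grips with 3 to 60 N. Pads are 20 mm wide; open, the fingers measure 115 mm over their backs; the gripper's body (75 mm by 178 mm) begins 61 mm behind the grasp point.
Start: joints at [1.205, 0.091, 1.231, -0, 1.82, -0.057], TCP at [0.182, 0.572, 0.231] pointing down, gripper open.
Joint ranges: [-2.87, 2.87], [-0.86, 2.18], [0.17, 2.46], [-1.51, 4.65], [0.06, 2.69], [-2.65, 2.65]. Speed limits (rad/s): [2.57, 2.57, 3.01, 3.14, 3.14, 3.14].

## Interface

Orientations are given as a unit quaternion [w, x, y, z].
In Python, from bench import * gives the robot as it stands. Calls block until the motion is done:
- move_to(position, orientation): joint-space move of the TCP to a pose.
- move_l(position, speed=0.15, orientation=None): straight line of the TCP; orientation=None keeps the orientation; speed is the mean speed in m/s.
- movej(angles): joint-space move.
- gripper_open() and close(): open the fingers fully, or close them until they stop; the grip force is fixed at half the most.
- hold(seconds).
- inverse_kinematics(position, orientation): joint angles nearest the present ones, or None.
- state(): the state.
- get_image(name): name is "side" or "top"; returns a dict with "frame" (420x560x3 uint8, blue, green, red), "depth" (420x560 float32, m along the optical axis (not along the pixel's ray), 0 where there is no reading), "camera_matrix" (3x3 intrinsics, pixels), "k1" (the pictures are not rectified: a ray, as slopes to the right and down, at radius r is drawn at 1 + k1 r^2 times it, then the intrinsics apply), "view" (4x4, takes a point from world to camera coordinates). Camera axes: x right, y up, looking along -z (the intrinsics and any distortion apply to the point x, -y, -z); pixel columns grow to the right and rows downward; lengths in m; the calibration is good to about 2 mm. A picture is of the moment at which its call begins.
A pose or a line that the arm cannot do raises IKError and nothing moves.
- job_done(): hands the job in; it is judged then, once.
The state is a dict: "time": time; "joint_pos": joint angles; "dq": joint speeds; "joint_torque": joint torques, N m; "ee_pos": TCP position; "ee_rot": TCP orientation; "ft_force": force on the tool from outside, world axes, zero at the start; "moment": the same for the moment, N m; "finger_gap": finger opening in m; "finger_force": force on a finger pad.
Only numpy, scipy, OpenCV 4.12 (cv2) and the standard library are available. Lean on these libraries where they do the work, as an engineer would, in place of code of your own. Each camera call takes 0.05 s, during which the arm holds its last target. There are 200 camera calls.

## Working session

There is one attempt and no reset: what is moved stays moved. The work goes in short steps, each a Python script; the robot and the scene stay as the last script left them, time stands still between calls to the robot, and variables do not carry over. Pictures are saved under pics/ and viewed, at most 10 in all, crops included, and the job is handed in when it is done.

```bash
ls; mkdir -p pics; cat > h.py <<'E'
import numpy as np, cv2, pickle
from bench import *
def grab(n):
    im=get_image(n); pickle.dump(im,open(f'{n}.pkl','wb')); return im
def load(n): return pickle.load(open(f'{n}.pkl','rb'))
def ray(im,uv):
    K=np.array(im["camera_matrix"],float);k1=im["k1"];V=np.array(im["view"])
    p=np.atleast_2d(np.array(uv,float))
    q=cv2.undistortPoints(p.reshape(-1,1,2),K,np.array([k1,0,0,0.])).reshape(-1,2)
    d=np.c_[q[:,0],-q[:,1],-np.ones(len(q))]
    R=V[:3,:3]; o=-R.T@V[:3,3]
    return o,d@R
def onplane(im,uv,z):
    o,d=ray(im,uv); return o+d*((z-o[2])/d[:,2])[:,None]
def cloud(im):
    h,w=im["depth"].shape; v,u=np.mgrid[:h,:w]
    o,d=ray(im,np.c_[u.ravel(),v.ravel()])
    return (o+d*im["depth"].ravel()[:,None]).reshape(h,w,3)
def proj(im,P):
    V=np.array(im["view"]);c=np.atleast_2d(P)@V[:3,:3].T+V[:3,3]
    s=np.c_[c[:,0]/-c[:,2],-c[:,1]/-c[:,2]]; s=s*(1+im["k1"]*(s**2).sum(1))[:,None]
    K=np.array(im["camera_matrix"]); return s*[K[0,0],K[1,1]]+[K[0,2],K[1,2]]
E
python3 - <<'E'
from h import *
for n in("top","side"):
    im=grab(n); cv2.imwrite(f'pics/{n}0.png',im["frame"])
    V=np.array(im["view"]);print(n,im["k1"],im["camera_matrix"],-V[:3,:3].T@V[:3,3],V[2,:3])
s=state();print({k:np.round(v,3) for k,v in s.items()})
E
```

```text
pics
top 0.041489411458355566 [[399.88405138   0.         279.95107316]
 [  0.         399.88405138 209.2545932 ]
 [  0.           0.           1.        ]] [ 0.41433933 -0.03075618  1.15224521] [-0.22481844 -0.02103379  0.97417362]
side -0.02708795445453595 [[481.09272918   0.         271.22907067]
 [  0.         481.09272918 206.3262529 ]
 [  0.           0.           1.        ]] [ 0.49899014 -0.87898004  1.04374591] [-0.1162326  -0.69110233  0.71334953]
{'time': np.float64(0.1), 'joint_pos': array([ 1.205,  0.092,  1.232, -0.   ,  1.82 , -0.057]), 'dq': array([-0.   , -0.   , -0.003,  0.001, -0.   ,  0.001]), 'joint_torque': array([ 4.0000e-03, -4.4786e+01, -4.0757e+01,  7.0000e-02,  2.8000e-02,
       -0.0000e+00]), 'ee_pos': array([0.182, 0.571, 0.23 ]), 'ee_rot': array([-0.   ,  0.154,  0.988, -0.001]), 'ft_force': array([-0.082, -0.545, -0.484]), 'moment': array([-0.012, -0.021,  0.012]), 'finger_force': np.float64(0.0), 'finger_gap': np.float64(0.088)}
```

View pics/top0.png

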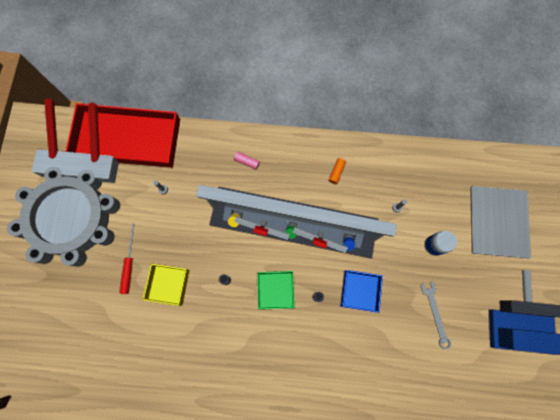

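View pics/side0.png

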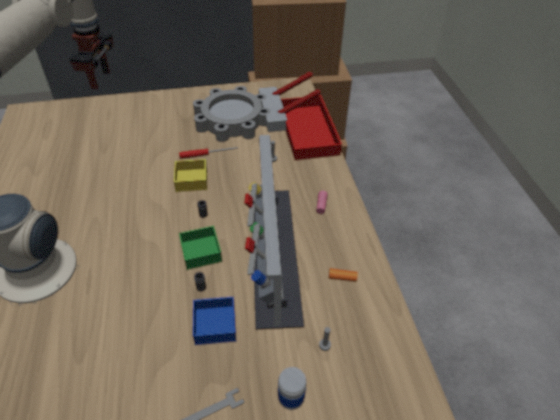

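The top view shows the rack with the yellow (234,220), green (291,231) and blue (349,243) caps, and red knobs at (261,230) and (320,242). The bins are at (166,285), (276,290) and (361,291), and the lamp bar runs from (198,192) to (395,230). The side view agrees. Next I'll measure.

```bash
cat > meas.py <<'E'
from h import *
t=load("top");C=cloud(t);f=t["frame"];hsv=cv2.cvtColor(f,cv2.COLOR_BGR2HSV)
x,y,z=C[...,0],C[...,1],C[...,2]
roi=np.zeros(z.shape,bool);roi[175:265,185:405]=1
m=roi&(z>.212)&(z<.24)
r=cv2.minAreaRect(C[m][:,:2].astype(np.float32)*1000);print("bar",m.sum(),r,np.median(z[m]))
box=cv2.boxPoints(r);e=max([box[1]-box[0],box[2]-box[1]],key=np.linalg.norm);e=e/np.linalg.norm(e);e=e*np.sign(e[1])
yaw=np.arctan2(-e[0],e[1]);print("yaw",yaw)
m2=(roi)&(z>.004)&(z<.03)
H,S,Vv=hsv[...,0],hsv[...,1],hsv[...,2]
sat=(S>120)&(Vv>60)
cols=dict(yellow=(H>22)&(H<36),green=(H>45)&(H<80),blue=(H>105)&(H<128),red=(H<6)|(H>174))
for n,mm in cols.items():
    for lab,reg,zr in(("rack",(205,255,215,365),(.09,.2)),("bin",(255,320,140,390),(0.03,.06))):
        R=np.zeros(z.shape,bool);R[reg[0]:reg[1],reg[2]:reg[3]]=1
        M=(mm&sat&R).astype(np.uint8)
        k,l,st,ce=cv2.connectedComponentsWithStats(M)
        for i in range(1,k):
            if st[i,4]<15: continue
            P=C[l==i]; 
            print(n,lab,st[i],ce[i].round(1),"med",np.median(P,0).round(4),"zmax",np.percentile(P[:,2],[5,95]).round(3),end=" ")
            if lab=="bin":
                rr=cv2.minAreaRect(np.argwhere(l==i)[:,::-1].astype(np.float32))
                top=onplane(t,cv2.boxPoints(rr),.045);print("ctr",top.mean(0).round(4),"sides",np.linalg.norm(np.diff(top,axis=0),axis=1).round(3),"boxyaw",np.arctan2(*(top[1]-top[0])[[1,0]]).round(2))
            else: print()
s=load("side")
hs=cv2.cvtColor(s["frame"],cv2.COLOR_BGR2HSV);CS=cloud(s)
H,S,Vv=hs[...,0],hs[...,1],hs[...,2];sat=(S>120)&(Vv>60)
for n,mm in dict(yellow=(H>22)&(H<36),green=(H>45)&(H<80),blue=(H>105)&(H<128),red=(H<6)|(H>174)).items():
    R=np.zeros(H.shape,bool);R[180:290,240:272]=1
    k,l,st,ce=cv2.connectedComponentsWithStats((mm&sat&R).astype(np.uint8))
    for i in range(1,k):
        if st[i,4]>=15:
            P=CS[l==i];print("side",n,st[i],"med",np.median(P,0).round(4),np.percentile(P[:,2],[5,95]).round(3))
E
python3 meas.py
python3 - <<'E'
from h import *
t=load("top")["frame"][180:265,190:400];cv2.imwrite('pics/c1.png',cv2.resize(t,None,fx=3.8,fy=3.8,interpolation=cv2.INTER_CUBIC))
E
```

```text
bar 2608 ((630.8323974609375, -45.97129821777344), (482.5736083984375, 31.12173080444336), 83.45967864990234) 0.2234210775469871
yaw -0.11415018
yellow rack [228 214  12  14 101] [232.8 220.4] med [0.6136 0.1155 0.1066] zmax [0.09  0.117] 
yellow bin [ 142  263   48   43 1551] [165.5 284.4] med [0.4348 0.294  0.0043] zmax [-0.001  0.045] ctr [0.4345 0.284  0.045 ] sides [0.104 0.116 0.103] boxyaw -0.01
green rack [286 226  10  13  84] [290.5 231.9] med [ 0.5968 -0.0415  0.108 ] zmax [0.099 0.116] 
green bin [ 257  271   38   39 1335] [275.3 289.8] med [ 0.4463 -0.0142  0.0036] zmax [-0.     0.044] ctr [ 0.446 -0.014  0.045] sides [0.099 0.099 0.097] boxyaw -1.45
blue rack [343 237  12  14 125] [349.2 243.2] med [ 0.5802 -0.1979  0.1074] zmax [0.091 0.116] 
blue bin [ 341  270   41   42 1356] [361.1 290.7] med [ 0.4652 -0.2524  0.0039] zmax [-0.     0.044] ctr [ 0.4644 -0.2473  0.045 ] sides [0.099 0.106 0.099] boxyaw -0.09
red rack [253 226  15  10 106] [260.  230.5] med [0.5881 0.0373 0.1369] zmax [0.124 0.142] 
red rack [313 237  14  12 110] [319.6 242.6] med [ 0.5707 -0.1173  0.1365] zmax [0.117 0.143] 
side blue [252 270  14  15 129] med [ 0.5821 -0.2016  0.1098] [0.1   0.117]
side red [245 194   8  13  77] med [0.5901 0.0344 0.138 ] [0.127 0.144]
side red [245 237  10  15 102] med [ 0.5719 -0.121   0.1376] [0.127 0.144]
```

View pics/c1.png

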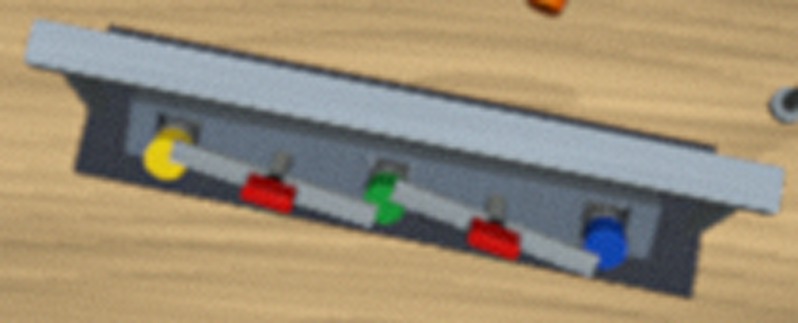

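The crop shows both keeper bars turned slightly clockwise from the row, with the left bar's ends at the yellow and green caps. The bar length and the knob and cap spacing match the given sizes. I'll now refine the row line and bar angles, then check IK.

```bash
cat > m2.py <<'E'
from h import *
yaw=-.11415;xr=np.array([np.cos(yaw),np.sin(yaw),0]);yr=np.array([-np.sin(yaw),np.cos(yaw),0]);Z=np.array([0,0,1.])
w=-.5736*xr+.8192*Z;n=.8192*xr+.5736*Z
for nm in("top","side"):
    im=load(nm);P=cloud(im);hsv=cv2.cvtColor(im["frame"],cv2.COLOR_BGR2HSV);H,S=hsv[...,0],hsv[...,1]
    x0=.6435;F=x0*xr+.0253*yr+.05*Z   # assumed floor centre
    a,b,c=(P-F)@w,(P-F)@n,(P-F)@yr
    near=(abs(c)<.25)&(abs(b)<.06)&(a>.05)&(a<.12)
    sat=(S>120)
    for col,mm,wl in(("yellow",(H>22)&(H<36),.074),("green",(H>45)&(H<80),.074),("blue",(H>105)&(H<128),.074),("red",(H<6)|(H>174),.110)):
        M=(near&sat&mm).astype(np.uint8);k,l,st,_=cv2.connectedComponentsWithStats(M)
        for i in range(1,k):
            if st[i,4]<20:continue
            q=(l==i)&(abs(a-np.percentile(a[l==i],85))<.004)
            print(nm,col,q.sum(),"w top",np.percentile(a[q],[50,90]).round(4),"n",b[q].mean().round(4),np.ptp(b[q]).round(3),"y",c[q].mean().round(4),np.ptp(c[q]).round(3))
    for cy in(.078,-.078):
        q=near&(S<80)&(a>.076)&(a<.09)&(abs(c-cy)<.08)&(abs(b)<.04)
        if q.sum()<20: continue
        vx,vy,px,py=cv2.fitLine(np.c_[c[q],b[q]].astype(np.float32),cv2.DIST_HUBER,0,.01,.01).ravel()
        print(nm,"bar",cy,q.sum(),"angle",np.arctan(vy/vx).round(3),"n at knob",(py+(cy-px)*vy/vx).round(4),"w",np.median(a[q]).round(4),"y range",np.percentile(c[q],[2,98]).round(3))
E
python3 m2.py
cat > rack.py <<'E'
from h import *
from scipy.spatial.transform import Rotation as Ro
yaw=-.11415;xr=np.array([np.cos(yaw),np.sin(yaw),0]);yr=np.array([-np.sin(yaw),np.cos(yaw),0]);Z=np.array([0,0,1.])
w=-.5736*xr+.8192*Z;n=.8192*xr+.5736*Z
F=.6435*xr+.0253*yr+.05*Z
def quat(z,y):
    y=y/np.linalg.norm(y);q=Ro.from_matrix(np.c_[np.cross(y,z),y,z]).as_quat();return np.r_[q[3],q[:3]]
def at(a,y,nn=0): return F+a*w+y*yr+nn*n
def kq(th,s=1): # closing direction across wing turned clockwise th
    v=np.cos(th)*n+np.sin(th)*np.cross(-w,n); return quat(-w,s*v)
def cq(s=1): return quat(-w,s*yr)
def ik(p,q): return inverse_kinematics(list(p),list(q))
E
python3 - <<'E'
from rack import *
print("cross sign", np.cross(-w,n)@yr)
for y in(.078,-.078):
  for s in(1,-1):
    for th in(.12,.8,1.6):
        for a in(.096,.22):
            q=ik(at(a,y),kq(th,s));print(y,s,th,a,None if q is None else np.round(q,2))
for y in(.156,0,-.156):
  for s in(1,-1):
    for a in (.055,.15):
      q=ik(at(a,y),cq(s));print("cap",y,s,a,None if q is None else np.round(q,2))
E
```

```text
top yellow 60 w top [0.0773 0.0791] n -0.0076 0.027 y 0.16 0.026
top green 61 w top [0.0763 0.0779] n -0.007 0.03 y 0.0011 0.026
top blue 78 w top [0.0761 0.0783] n -0.006 0.03 y -0.1566 0.027
top red 55 w top [0.1122 0.114 ] n -0.0045 0.014 y 0.0808 0.033
top red 53 w top [0.1125 0.1153] n -0.0045 0.014 y -0.076 0.033
top bar 0.078 284 angle 0.129 n at knob -0.0044 w 0.0852 y range [0.009 0.148]
top bar -0.078 281 angle 0.179 n at knob -0.0043 w 0.0854 y range [-0.148 -0.007]
side blue 77 w top [0.0775 0.0793] n -0.0034 0.026 y -0.1552 0.032
side red 33 w top [0.1125 0.115 ] n -0.0015 0.01 y 0.0772 0.034
side red 41 w top [0.1131 0.1148] n -0.0021 0.014 y -0.0779 0.032
side bar 0.078 212 angle 0.138 n at knob 0.0002 w 0.0857 y range [0.006 0.151]
side bar -0.078 273 angle 0.209 n at knob -0.0007 w 0.0862 y range [-0.148 -0.007]
cross sign -1.0001056
0.078 1 0.12 0.096 [ 0.06 -0.43  1.98 -0.12  0.99  0.33]
0.078 1 0.12 0.22 [ 0.1  -0.66  1.95 -0.13  1.25  0.33]
0.078 1 0.8 0.096 [ 0.06 -0.43  1.98 -0.12  0.99  1.01]
0.078 1 0.8 0.22 [ 0.1  -0.66  1.95 -0.13  1.25  1.01]
0.078 1 1.6 0
[... 954 characters left out ...]
22 [-0.38 -0.7   1.98  0.16  1.27 -1.81]
cap 0.156 1 0.055 [ 0.22 -0.26  1.91 -0.24  0.92 -1.14]
cap 0.156 1 0.15 [ 0.27 -0.45  1.92 -0.24  1.11 -1.14]
cap 0.156 -1 0.055 [ 0.22 -0.26  1.91 -0.24  0.92  2.  ]
cap 0.156 -1 0.15 [ 0.27 -0.45  1.92 -0.24  1.11  2.  ]
cap 0 1 0.055 [-0.14 -0.37  2.    0.02  0.9  -1.6 ]
cap 0 1 0.15 [-0.14 -0.58  2.01  0.02  1.1  -1.6 ]
cap 0 -1 0.055 [-0.14 -0.37  2.    0.02  0.9   1.54]
cap 0 -1 0.15 [-0.14 -0.58  2.01  0.02  1.1   1.54]
cap -0.156 1 0.055 [-0.5  -0.31  1.96  0.27  0.94 -2.05]
cap -0.156 1 0.15 [-0.55 -0.51  1.96  0.27  1.14 -2.05]
cap -0.156 -1 0.055 [-0.5  -0.31  1.96  0.27  0.94  1.09]
cap -0.156 -1 0.15 [-0.55 -0.51  1.96  0.27  1.14  1.09]
```

The row sits about 4 mm nearer the robot than assumed (x0 = 0.6396, y0 = 0.0263), and its height is right. The bars are at about 0.13 and 0.19 rad. IK is fine with s=+1, so I'll turn the left knob first.

```bash
sed -i 's/^F=.*/F=.6396*xr+.0263*yr+.05*Z/' rack.py
cat >> rack.py <<'E'
def tau():
    s=state();return np.array(s["moment"])@w
def grip_knob(y,th):
    q=kq(th)
    move_to(list(at(.21,y)),list(q)); t0=tau()
    move_l(list(at(.096,y)),speed=.12)
    s=state();print("t",s["time"],"f",np.round(s["ft_force"],1))
    close();s=state();print("gap",s["finger_gap"],"ff",s["finger_force"],"f",np.round(s["ft_force"],1),"tau",tau(),"t",s["time"])
def turn(first,th0,limit=1.75,thr=.3):
    q=np.array(state()["joint_pos"]);q0=q[5]
    d=first-th0
    q[5]=q0+d;movej(list(q));base=tau();print("after first",base,state()["time"])
    while th0+d<limit:
        d+=.04;q[5]=q0+d;movej(list(q));s=state();t=tau()
        print(f"cmd {th0+d:.2f} act {th0+s['joint_pos'][5]-q0:.3f} tau {t:.3f} t {s['time']:.2f}")
        if abs(t-base)>thr: break
E
python3 - <<'E'
from rack import *
grip_knob(.078,.13)
turn(1.15,.13)
E
```

```text
t 3.4417 f [0.4 0.5 0.7]
gap 0.011734098900700216 ff 29.997589588165283 f [-7.   1.4  1.2] tau 0.0016688065575336032 t 4.5917
after first -0.06628271213716189 5.55
cmd 1.19 act 1.188 tau -0.069 t 5.80
cmd 1.23 act 1.228 tau -0.043 t 6.05
cmd 1.27 act 1.268 tau -0.048 t 6.30
cmd 1.31 act 1.308 tau -0.050 t 6.55
cmd 1.35 act 1.348 tau -0.046 t 6.80
cmd 1.39 act 1.389 tau -0.093 t 7.05
cmd 1.43 act 1.428 tau -0.038 t 7.30
cmd 1.47 act 1.468 tau -0.066 t 7.55
cmd 1.51 act 1.508 tau 0.327 t 7.80
```

```bash
cat >> rack.py <<'E'
def finish(y):
    q=np.array(state()["joint_pos"]);q[5]+=.03;movej(list(q));hold(.2);s=state();print("confirm",tau(),s["joint_pos"][5]-q[5],s["finger_gap"])
    q[5]-=.06;movej(list(q));print("relaxed",tau())
    gripper_open();c=state();p=np.array(c["ee_pos"]);move_l(list(p+.1*w),speed=.2);print(state()["time"])
E
python3 - <<'E'
from rack import *
finish(.078)
grip_knob(-.078,.19)
turn(1.1,.19)
E
```

```text
confirm 0.647861296517766 -0.0009869476360448992 0.011631738243077436
relaxed 0.07711315444181549
10.3833
t 13.0417 f [-0.6 -0.2  0.3]
gap 0.011850635590168702 ff 29.99226987361908 f [-7.9  2.4  0.8] tau 0.13246436241714377 t 14.1917
after first -0.032972267128691876 15.0667
cmd 1.14 act 1.138 tau -0.110 t 15.32
cmd 1.18 act 1.178 tau -0.085 t 15.57
cmd 1.22 act 1.218 tau -0.098 t 15.82
cmd 1.26 act 1.258 tau 0.029 t 16.07
cmd 1.30 act 1.298 tau -0.009 t 16.32
cmd 1.34 act 1.337 tau 0.628 t 16.57
```

```bash
python3 - <<'E'
from rack import *
hold(.2);print(tau())
q=np.array(state()["joint_pos"]);q[5]-=.03;movej(list(q));print("relaxed",tau())
gripper_open();p=np.array(state()["ee_pos"]);move_l(list(p+.12*w),speed=.2)
move_to(list(at(.2,.156)-.0*Z),list(cq(1)));print(state()["time"])
grab("side");im=grab("top");f=np.vstack([cv2.resize(im["frame"][180:265,190:400],(760,300)),cv2.resize(load("side")["frame"][170:300,220:320],(380,300)) if 0 else np.zeros((1,760,3),np.uint8)])
s=load("side")["frame"][170:310,200:310];s=cv2.resize(s,(236,300))
c=np.zeros((600,760,3),np.uint8);c[:300]=f[:300];c[300:,:236]=s;cv2.imwrite('pics/k1.png',c)
E
sed 's/for nm in("top","side")/for nm in("side","top")/; s/x0=.6435/x0=.6396/;s/.0253\*yr/.0263*yr/' m2.py | sed 's/cv2.fitLine(np.c_\[c\[q\],b\[q\]\]/cv2.fitLine(np.c_[c[q],b[q]]/; s/abs(b)<.04)/abs(b)<.08)/; s/(abs(b)<.06)/(abs(b)<.09)/' > m3.py; python3 m3.py | grep -v "red 3"
```

```text
0.6296153192857495
relaxed 0.1510422657289019
20.8833
side yellow 49 w top [0.0753 0.0774] n -0.0003 0.027 y 0.1544 0.033
side green 51 w top [0.075  0.0764] n 0.0003 0.024 y -0.0016 0.029
side blue 71 w top [0.0757 0.0777] n -0.0002 0.027 y -0.1563 0.03
side red 51 w top [0.1097 0.1112] n 0.0018 0.034 y -0.0785 0.018
side bar 0.078 170 angle 1.51 n at knob 0.0567 w 0.0842 y range [0.064 0.087]
side bar -0.078 212 angle 1.321 n at knob 0.0156 w 0.0836 y range [-0.103 -0.063]
top yellow 77 w top [0.075 0.077] n -0.0032 0.027 y 0.1566 0.028
top green 84 w top [0.0742 0.0771] n -0.0042 0.029 y 0.0002 0.026
top blue 92 w top [0.0742 0.0764] n -0.0035 0.031 y -0.1568 0.028
top red 47 w top [0.1101 0.1125] n 0.0004 0.033 y 0.0784 0.012
top red 51 w top [0.1097 0.1126] n -0.0015 0.034 y -0.077 0.016
top bar 0.078 183 angle 1.479 n at knob -0.0013 w 0.0832 y range [0.067 0.09 ]
top bar -0.078 191 angle 1.292 n at knob -0.0057 w 0.0833 y range [-0.101 -0.059]
```

View pics/k1.png

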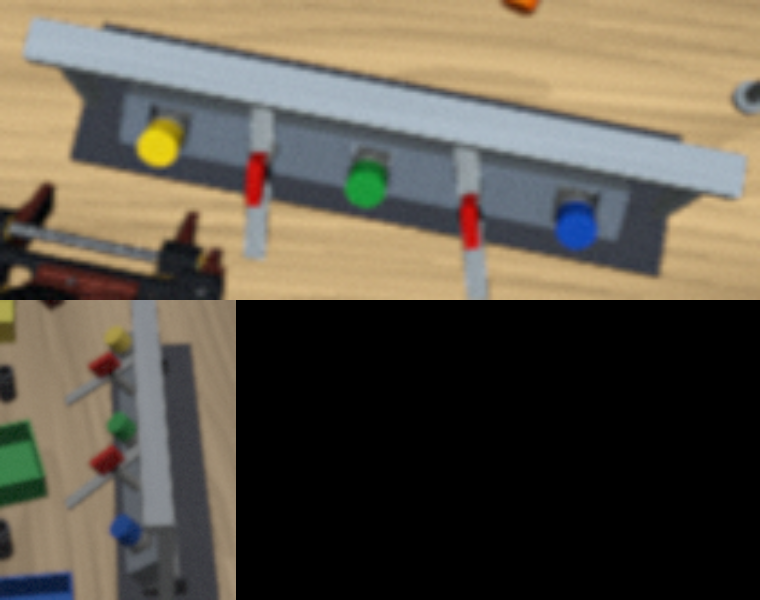

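Both knobs rest at their stops (bars at about 1.49 and 1.30 rad) and the caps are clear. In the crop, yellow is at (160,143), green at (366,183) and blue at (576,222). Next is the yellow sleeve.

```bash
cat >> rack.py <<'E'
bins=dict(yellow=(.4345,.2905,.156),green=(.446,-.0145,0.),blue=(.4645,-.2505,-.156))
def place(c,s=1):
    bx,by,y=bins[c];nn=-.0015;qd=quat(-Z,s*yr)
    move_to(list(at(.125,y,nn)),list(cq(s)));move_l(list(at(.056,y,nn)),speed=.12)
    print(c,"f",np.round(state()["ft_force"],1));close();S=state();print("gap",S["finger_gap"],"f",np.round(S["ft_force"],1))
    move_l(list(at(.135,y,nn)),speed=.12);S=state();print("lifted gap",S["finger_gap"],"f",np.round(S["ft_force"],1))
    move_l([bx,by,.16],speed=.15,orientation=list(qd))
    move_l([bx,by,.066],speed=.12);f0=state()["ft_force"][2]
    for z in np.arange(.064,.057,-.001):
        move_l([bx,by,z],speed=.02);f=state()["ft_force"][2]
        if abs(f-f0)>3: break
    print("down z",z,"df",f-f0);gripper_open();move_l([bx,by,.17],speed=.2);print("t",state()["time"])
E
python3 - <<'E'
from rack import *
place("yellow")
E
```

```text
yellow f [-0.4  0.3  0.4]
gap 0.029620733117989097 f [ 0.6  1.  -0.7]
lifted gap 0.02973959316307279 f [-0.6  1.1 -1.8]
down z 0.057999999999999996 df 4.492933626139192
t 29.9
```

```bash
sed -i 's/    move_to(list(at(.125,y,nn)),list(cq(s)));/    move_to(list(at(.2,y,nn)),list(cq(s)));/' rack.py
python3 - <<'E'
from rack import *
place("green"); place("blue")
im=grab("top");cv2.imwrite("pics/f1.png",cv2.resize(im["frame"][175:325,120:440],(800,375)))
q=load("side")
E
```

```text
green f [-0.   1.3 -0.3]
gap 0.029174653555825252 f [-0.3  0.3 -0.4]
lifted gap 0.02942864386101064 f [ 0.9  0.2 -1.2]
down z 0.057999999999999996 df 3.7075056929535903
t 39.5833
blue f [ 0.4 -0.4  0.8]
gap 0.029470653854534644 f [ 0.6 -0.3 -0.2]
lifted gap 0.0295319260464974 f [ 0.3 -0.2 -2.4]
down z 0.057999999999999996 df 5.493145187441492
t 48.6417
```

View pics/f1.png

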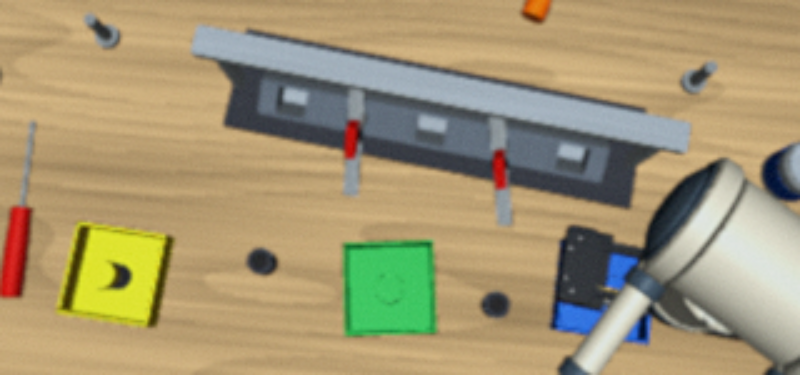

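The pockets are empty and the knobs are still turned. Yellow (120,275) and green (390,288) stand upright in their bins, but the arm hides blue. I'll raise the arm out of the way and check the blue bin.

```bash
python3 - <<'E'
from rack import *
move_l([.4645,-.2505,.25],speed=.2)
move_to([.42,-.0,.33],list(quat(-Z,yr)));hold(.3)
a=grab("top");b=grab("side");S=state();print(S["time"])
c=np.zeros((300,800,3),np.uint8);c[:,:400]=cv2.resize(a["frame"][240:330,320:440],(400,300));c[:,400:]=cv2.resize(b["frame"][150:345,150:300],(400,300));cv2.imwrite("pics/f2.png",c)
C=cloud(a);
for n,(x,y,_) in bins.items():
  for m,D in(("top",C),("side",cloud(b))):
    k=(abs(D[...,0]-x)<.035)&(abs(D[...,1]-y)<.035)&(D[...,2]>.068)&(D[...,2]<.09)
    print(n,m,k.sum(),D[k].mean(0).round(3) if k.any() else None)
E
```

```text
50.6833
yellow top 107 [0.433 0.289 0.077]
yellow side 71 [0.433 0.287 0.077]
green top 0 None
green side 99 [ 0.445 -0.017  0.078]
blue top 107 [ 0.463 -0.251  0.077]
blue side 138 [ 0.463 -0.252  0.077]
```

View pics/f2.png

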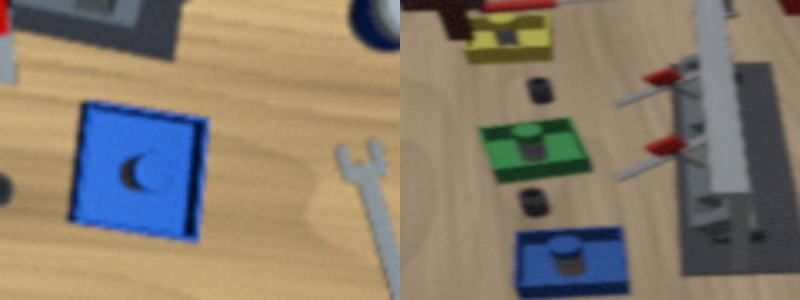

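All three sleeves stand upright in their bins, with cap tops at about 0.077 m. Both knobs are still turned.

```bash
python3 -c "
from bench import *
print(job_done())"
```

```text
the job is handed in; nothing more can be done
None
```

I turned both keeper knobs to their felt end stops (about 1.49 and 1.30 rad), stood all three sleeves upright in the bins of their cap colours, and handed the job in shortly after 50.7 s; the hand-in returned no verdict.

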